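Set up the bench for re-capping a board

ROBOT

A 7-joint arm with a two-finger parallel gripper is mounted at the origin on the work surface. World frame = base frame: x ahead of the robot, y to its left, z up, the work surface at z = 0. Lengths are in m, angles in rad, forces in N, time in s.
With the tool pointing down it reaches from about 0.425 to 0.825 m from the base axis. Payload 3.6 kg.
Tool frame: the origin (TCP) lies where the fingers leave the gripper's body, on its centre line; the fingertips stand 73 mm ahead of it and the grasp point (between the pads) lies 54 mm ahead of it; x points along the fingers, y is the direction in which the jaws open and shut, and the axes are right-handed (so a half turn about x gives the same grasp; the last joint's range is limited). The gripper opens to 85 mm and grips with 20 to 120 N. Pads are 22 mm wide; open, the fingers measure 114 mm over their backs; the gripper's body (76 mm by 85 mm) begins 54 mm behind the grasp point. The pads swing forward as they close: fully open they stand 13 mm farther back than shut.
Start: joints at [1.163, 0.615, -0.013, 1.423, 0.008, 1.103, -0.04], TCP at [0.242, -0.603, 0.304] pointing down, gripper open.
Joint ranges: [-3.12, 3.12], [-0.3, 2.06], [-1.34, 1.32], [0.26, 2.42], [-1.36, 4.5], [0.01, 1.98], [-2.84, 2.84]. Speed limits (rad/s): [2.79, 2.79, 3.14, 3.14, 3.14, 3.14, 3.14].

INTERFACE

Orientations are given as a unit quaternion [x, y, z, w].
In Python, from station import arm, snapshot, camera_info, ticket gives the robot as it stands. Calls block until the motion is done:
- arm.movep(position, orientation): joint-space move of the TCP to a pose.
- arm.line_to(position, velocity=0.15, ori=None): straight line of the TCP; ori=None keeps the orientation; velocity is the mean speed in m/s.
- arm.move_j(angles): joint-space move.
- arm.move_gripper(opening, effort=None): opening from 0.0 (shut) to 1.0 (fully open); effort is the grip in N (None keeps the last); returns when the fingers have stopped.
- arm.pause(seconds).
- arm.ik(position, orientation): joint angles nearest the present ones, or None.
- snapshot(name): name is "scene" or "top" or "wrist"; returns the picture (384x512x3 uint8, blue, green, red); there is no depth.
- camera_info(name): a dict with "fx", "fy", "cx", "cy" (pixels), "R" (3x3) and "t" (3): a world point X has camera coordinates R X + t; the wrist camera has in their place "T_tool_cam" (4x4, takes a point from camera to tool coordinates, whose origin is the TCP and whose axes are the tool frame's). Camera axes: x right, y down, z forward; pixel columns grow to the right and rows downward; lengths in m; the calibration is good to about 2 mm. A picture is of the moment at which its call begins: read the wrist's pose just before it. camera_info takes no time and is no camera call.
A pose or a line that the arm cannot do raises arm.MotionError and nothing moves.
- ticket.finish_job(): hands the job in, once; it reports no verdict.
Readings, each from a call of its own:
- arm.read_time(): time.
- arm.read_joint_positions(): joint angles.
- arm.read_dq(): joint speeds.
- arm.read_effort(): joint torques, N m.
- arm.read_tool_pos(): TCP position.
- arm.read_eef_rot(): TCP orientation.
- arm.read_ft_force(): force on the tool from outside, world axes, zero at the start.
- arm.read_wrist_torque(): the same for the moment, N m.
- arm.read_opening(): opening from 0.0 (shut) to 1.0 (fully open).
Only numpy, scipy, OpenCV 4.12 (cv2) and the standard library are available. Lean on these libraries where they do the work, as an engineer would, in place of code of your own. Each camera call takes 0.05 s, during which the arm holds its last target.

TASK

Set the bench up for re-capping the board: move the lever of the fume-extraction damper to its green 60-degree mark, and take all the orange capacitors (there are four or five) from the foam-lined case into the blue parts tray, leaving the grey one seated in the case. The cutouts grip tightly, so ease each capacitor out by its protruding end with small wiggles along its long side: a straight tug lifts the whole foam insert, which must stay down in the case. Leave the board in its holder, the solder reel and the meter where they are.

Things in the scene. Friction and masses are not known exactly. Their poses are not given: they have to be found in the camera images.
- cap1: Orange boxed film capacitor, 42 (x) x 24 (y) x 48 (z) mm, about 50 g, thin cream line on its top. Origin: centre of its underside, z up out of the top. At the start upright in a cutout of the case, sunk 22 mm, the upper 26 mm protruding. Four or five are there; an absent one reads None from the start.
- cap2: Orange boxed film capacitor, 42 (x) x 24 (y) x 48 (z) mm, about 50 g, thin cream line on its top. Origin: centre of its underside, z up out of the top. At the start upright in a cutout of the case, sunk 22 mm, the upper 26 mm protruding. Four or five are there; an absent one reads None from the start.
- cap3: Orange boxed film capacitor, 42 (x) x 24 (y) x 48 (z) mm, about 50 g, thin cream line on its top. Origin: centre of its underside, z up out of the top. At the start upright in a cutout of the case, sunk 22 mm, the upper 26 mm protruding. Four or five are there; an absent one reads None from the start.
- cap4: Orange boxed film capacitor, 42 (x) x 24 (y) x 48 (z) mm, about 50 g, thin cream line on its top. Origin: centre of its underside, z up out of the top. At the start upright in a cutout of the case, sunk 22 mm, the upper 26 mm protruding. Four or five are there; an absent one reads None from the start.
- cap5: Orange boxed film capacitor, 42 (x) x 24 (y) x 48 (z) mm, about 50 g, thin cream line on its top. Origin: centre of its underside, z up out of the top. At the start upright in a cutout of the case, sunk 22 mm, the upper 26 mm protruding. Four or five are there; an absent one reads None from the start.
- grey1: Grey capacitor of the same size and in the same way in a cutout of the case; to stay there. Origin: centre of its underside.
- case: Open blue transit case, fixed on the bench: base 250 (x) x 170 (y) x 51 (z) mm; its lid lies open and flat on the -y side, 175 mm more in y, 30 mm high. Origin: centre of the base's underside, z up. It holds the foam insert with six cutouts at x = -75, 0, 75 and y = -32, 32 mm, floors at z = 33, axes along the case's; neighbouring capacitors stand 33 mm apart in x, 40 mm in y.
- foam_top (a point): Centre of the dark foam's top face, 55 mm above the bench. In each cutout two springy lips squeeze the capacitor's broad (+-y) faces: drawing it straight up takes 6 to 8 N. While it really moves to and fro along its x by 2 mm or more (5 mm is free at each end; it takes 6 to 8 N, so an arm that gives must be sent about 5 mm either way), a lift of 1 to 2 mm a stroke takes far less.
- insert (a joint): How far the foam insert has come up out of the case (m): 0 home. It lies there by its own weight and is not fastened: about 3.5 N lifts it when nearly empty, 6 N when full, and it sinks home again when let go.
- tray: Blue open parts tray, loose, 0.5 kg, 150 (x) x 190 (y) x 24 (z) mm outside, walls and floor 4 mm. Origin: centre of its underside. Empty at the start.
- duct: Fixed galvanised fume-extraction duct, 80 mm across, its axis along its y at 75 mm height, with a black suction hood at the -y end (to y = -150 mm) and an elbow into the bench at the +y end. Origin: on the bench under the damper's pivot. On top a white quadrant scale with radial marks at 0 (red, shut), 30 (black), 60 (green) and 90 degrees (black, fully open).
- damper_pivot (a point): Axis of the damper lever, vertical, 137 mm above the bench; axes as the duct's.
- damper (a joint): Angle of the damper lever (rad): 0 shut, the lever pointing to the duct's -x; it grows anticlockwise from above, to 1.571 fully open, pointing to the duct's -y over the duct towards the hood. The green mark is at 1.047. A stiff hinge: about 1.1 N at the knob, and it stays where it is left.
- damper_knob (a point): Middle of the upright black knob, 22 mm across and 36 mm high, at the end of the steel lever, 110 mm from the pivot; this point is 163 mm above the bench, the knob reaches from 139 to 175 mm.
- board: Green circuit board, 100 x 134 mm, tilted in a holder with a base of 50 x 170 mm, 105 mm high. Origin: centre of the base's underside. To be left alone.
- reel: Solder reel standing on its flange, 54 mm across, 38 mm high. Origin: centre of its underside. To be left alone.
- meter: Yellow hand-held meter lying flat, 140 (x) x 70 (y) x 30 mm. Origin: centre of its underside. To be left alone.
Mind the look-alikes: they are no part of the job. What is shaped like the cap4 but yellow is not meant.

How it is judged:
By the outcome, as a careful person would: the job done as asked, in the order asked, and still so for the second after the job is handed in, with the robot touching nothing.
Of cap1, cap2, cap3, cap4, cap5 only 4 to 5 are there at a start; the rules pass over those that are not, and their reading is None.
At some moment in a run one of tray may be knocked a few centimetres aside while the robot is not near it.
Once in a run the grip may slacken for a moment while it holds something.
It also fails if it takes over 210 s, if anything falls off the work surface, if the arm or the gripper's body presses on something with over 40 N, if the wrist force passes 120 N, or if a joint passes its speed limit or range.

## Working session

There is one attempt and no reset: what is moved stays moved. The work goes in short steps, each a Python script; the robot and the scene stay as the last script left them, time stands still between calls to the robot, and variables do not carry over. Pictures are saved under pics/ and viewed, and the job is handed in when it is done.

```bash
ls; mkdir -p pics
python3 - <<'E'
from station import arm, snapshot, camera_info
import cv2
for n in ("scene","top","wrist"):
    cv2.imwrite(f"pics/a_{n}.png",snapshot(n))
    c=camera_info(n);print(n,{k:(v.tolist() if hasattr(v,'tolist') else v) for k,v in c.items()})
print(arm.read_time(),arm.read_tool_pos(),arm.read_eef_rot(),arm.read_opening())
E
```

```text
pics
scene {'fx': 408.93402854843674, 'fy': 408.93402854843674, 'cx': 260.19909397953785, 'cy': 191.08430378938237, 'R': [[-0.14792720000806986, 0.9889779294543578, -0.006340232641156633], [0.5787632565588791, 0.08136703019522167, -0.8114262130684288], [-0.8019667302046473, -0.12370150140310086, -0.5844204840656126]], 't': [0.048606186661901044, -0.23638850764647923, 1.6379898295337527]}
top {'fx': 393.40734757768115, 'fy': 393.40734757768115, 'cx': 255.80917689033586, 'cy': 188.03005807255664, 'R': [[-0.006335386293085804, -0.9994626252220843, 0.032160902734484825], [-0.9892664327669917, 0.0015690521877769414, -0.1461145546333533], [0.14598557422221053, -0.032741393669354475, -0.9887447664891074]], 't': [0.014183920124181215, 0.5782955322849425, 0.8841950047924328]}
wrist {'fx': 274.45623862750085, 'fy': 274.45623862750085, 'cx': 258.5210463838787, 'cy': 193.74824969980085, 'T_tool_cam': [[-0.0003448062955274656, -0.31412978635839495, 0.949379986323203, -0.0696838937525775], [0.9999997825114573, 0.0004254417709736395, 0.0005039606480572182, -7.187982262113479e-05], [-0.0005622149534154653, 0.949379953612739, 0.314129571343765, -0.080683250774914], [0.0, 0.0, 0.0, 1.0]]}
0.15 [ 0.24142429 -0.60300354  0.30298118] [-0.69418066 -0.13455305  0.69446989 -0.13311746] 1.000292736314402
```

View pics/a_scene.png

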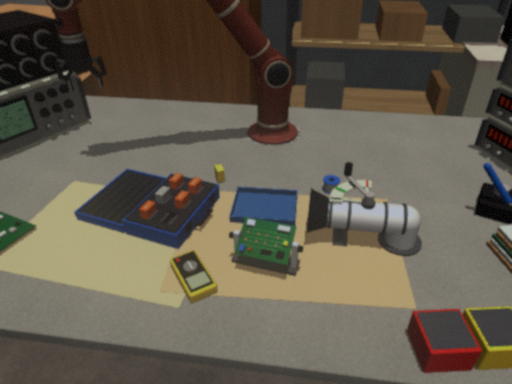

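View pics/a_top.png

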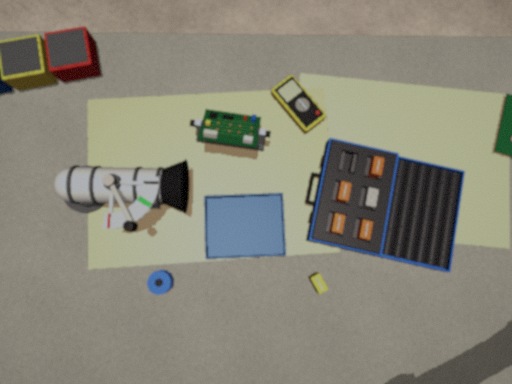

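View pics/a_wrist.png

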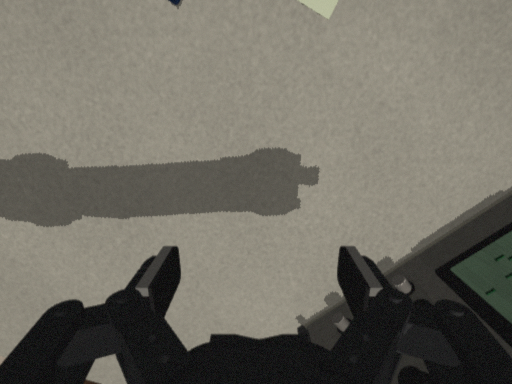

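The top view shows orange capacitors at about (376,165), (344,190), (338,223) and (366,229). The grey one is at (371,196), the slot at (348,162) looks empty, and a loose yellow look-alike sits at (320,283). The damper pivot is near (110,181) and its knob near (130,226). Next: enlarged crops and measurements.

```bash
cat > h.py <<'E'
from station import arm, snapshot, camera_info
import numpy as np, cv2
from scipy.spatial.transform import Rotation as Ro
def ray(n,u,v):
    c=camera_info(n);R=np.array(c['R']);t=np.array(c['t'])
    d=R.T@np.array([(u-c['cx'])/c['fx'],(v-c['cy'])/c['fy'],1]);return -R.T@t,d
def onz(n,u,v,z):
    o,d=ray(n,u,v);return o+d*(z-o[2])/d[2]
def proj(n,X):
    c=camera_info(n);p=np.array(c['R'])@np.array(X)+np.array(c['t']);return np.array([c['fx']*p[0]/p[2]+c['cx'],c['fy']*p[1]/p[2]+c['cy']])
def tri(p,q):
    (o1,d1),(o2,d2)=ray(*p),ray(*q);A=np.stack([d1,-d2],1);s=np.linalg.lstsq(A,o2-o1,rcond=None)[0]
    a,b=o1+s[0]*d1,o2+s[1]*d2;return (a+b)/2,np.linalg.norm(a-b)
def ori(yaw,tilt=0):
    # tool x down, tool y (jaw) along yaw in world
    x=np.array([0,0,-1.]);y=np.array([np.cos(yaw),np.sin(yaw),0]);return Ro.from_matrix(np.stack([x,y,np.cross(x,y)],1)).as_quat()
def crop(img,x0,y0,x1,y1,s):return cv2.resize(img[y0:y1,x0:x1],None,fx=s,fy=s,interpolation=cv2.INTER_CUBIC)
E
python3 - <<'E'
from h import *
t=cv2.imread('pics/a_top.png');s=cv2.imread('pics/a_scene.png')
cv2.imwrite('pics/b_case.png',crop(t,295,130,475,300,4))
cv2.imwrite('pics/b_duct.png',crop(t,50,140,300,300,3))
cv2.imwrite('pics/b_scene.png',crop(s,70,140,430,310,2))
hsv=cv2.cvtColor(t,cv2.COLOR_BGR2HSV)
for nm,lo,hi in (("orange",(5,150,120),(18,255,255)),("yellow",(22,120,120),(35,255,255)),("green",(45,120,120),(75,255,255)),("trayblue",(100,90,60),(118,255,255))):
    m=cv2.inRange(hsv,lo,hi);n,l,st,c=cv2.connectedComponentsWithStats(m)
    for i in range(1,n):
        if st[i,4]>25: print(nm,st[i],c[i].round(1),cv2.minAreaRect(np.argwhere(l==i)[:,::-1].astype(np.float32)))
E
```

```text
orange [371 156  14  20 136] [377.4 165.4] ((377.4230651855469, 165.38461303710938), (10.78638744354248, 18.238800048828125), 11.309932708740234)
orange [338 181  14  20 126] [343.8 190.8] ((344.17559814453125, 190.6804656982422), (10.546298027038574, 18.438562393188477), 12.094758033752441)
orange [332 213  13  20 120] [337.5 222.7] ((337.94232177734375, 222.78848266601562), (10.39415454864502, 18.8271484375), 11.309932708740234)
orange [360 219  13  21 139] [365.6 229.1] ((365.8846130371094, 229.07693481445312), (10.78638744354248, 19.023263931274414), 11.309932708740234)
yellow [  0  35  45  45 318] [27.2 65.3] ((20.270267486572266, 57.121620178222656), (38.798160552978516, 44.22332763671875), 80.53767395019531)
yellow [272  76  53  56 326] [295.5 109.7] ((297.95318603515625, 103.36351013183594), (55.60380935668945, 26.268863677978516), 50.042449951171875)
yellow [205 120   6   6  26] [207.5 122.2] ((207.50003051757812, 122.0000228881836), (4.949747085571289, 4.949747085571289), 45.0)
yellow [311 274  16  19 113] [317.6 283.1] ((318.16925048828125, 283.046142578125), (18.357137680
[... 158 characters left out ...]
845336914), 30.963754653930664)
trayblue [251 115   5   8  30] [253.2 118.5] ((253.0, 118.5), (7.0, 4.0), 90.0)
trayblue [ 308  139  156  133 1881] [381.6 210.2] ((388.4876403808594, 204.84625244140625), (147.87957763671875, 104.59774780273438), 12.757532119750977)
trayblue [ 205  194   80   64 2350] [252.  218.9] ((244.22222900390625, 225.31533813476562), (60.544857025146484, 77.57140350341797), 87.67847442626953)
trayblue [242 225  13   8  27] [248.6 229.6] ((248.90000915527344, 229.70001220703125), (5.692099571228027, 12.649109840393066), 71.56504821777344)
trayblue [147 270  26  25 455] [159.7 281.8] ((159.50001525878906, 281.5000305175781), (22.62741470336914, 25.455841064453125), 45.0)
```

View pics/b_case.png

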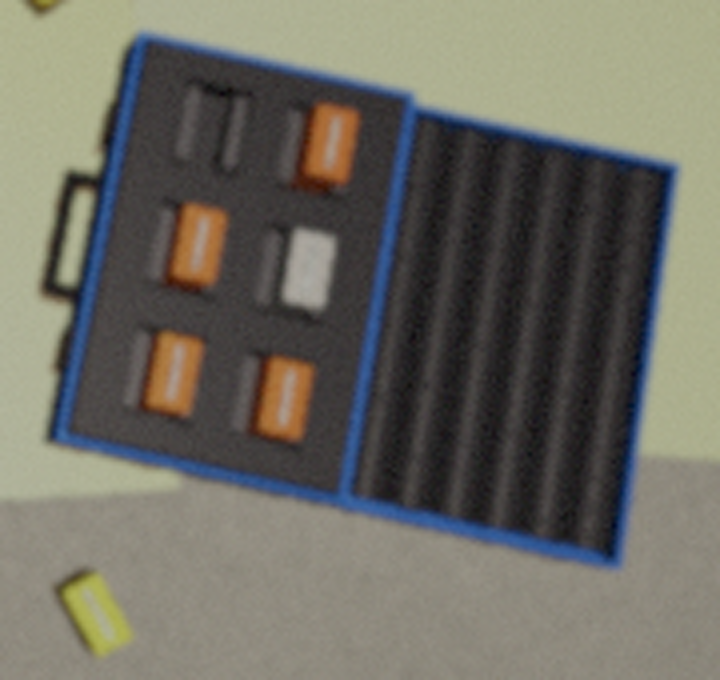

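View pics/b_duct.png

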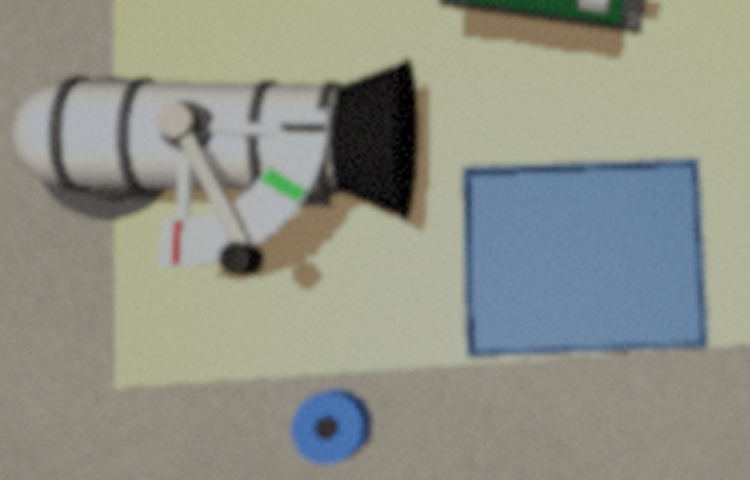

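View pics/b_scene.png

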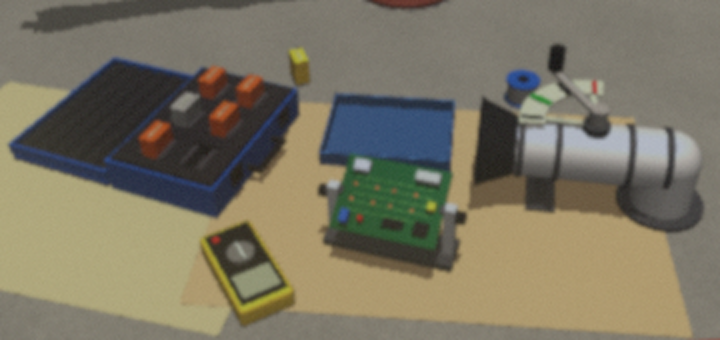

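Run:
```python
from h import *
def T(c):return (295+c[0]/4,130+c[1]/4)
def D(c):return (50+c[0]/3,140+c[1]/3)
def S(c):return (70+c[0]/2,140+c[1]/2)
caps={(75,-32):(335,140),(0,32):(203,243),(-75,32):(178,372),(-75,-32):(290,397),(0,-32):(310,270)}
P=np.array([onz('top',*T(c),.081)[:2] for c in caps.values()]);G=np.array(list(caps))/1000.
pc,gc=P.mean(0),G.mean(0);U,s,V=np.linalg.svd((G-gc).T@(P-pc));R=(U@V).T;o=pc-R@gc
print('case',o,np.arctan2(R[1,0],R[0,0]),'res',((G@R.T+o-P)*1000).round(1).tolist())
C=np.array([onz('top',*T(c),.051)[:2] for c in ((140,37),(412,95),(350,500),(60,437))]);print('case corners ctr',C.mean(0),np.arctan2(*(C[0]-C[3])[::-1]),np.arctan2(*(C[1]-C[2])[::-1]))
for n,a,b in (('pivot',(182,120),(597,118)),('green',(285,186),(540,98)),('red',(177,242),(596,87)),('b90',(302,127),None),('knobtop',(241,256),(557,48))):
    if b: print(n,tri(('top',)+D(a),('scene',)+S(b)))
print('knob',onz('top',*D((241,256)),.172))
for p in ((182,120),):print('piv',onz('top',*D(p),.143))
for p in ((177,222),(178,262),(282,127),(322,128),(270,175),(302,197)):print('mark',onz('top',*D(p),.12))
tr=np.array([onz('top',*D(p),.024)[:2] for p in ((466,169),(697,161),(706,347),(471,354))]);print('tray',tr.tolist(),tr.mean(0),np.linalg.norm(tr[0]-tr[1]),np.linalg.norm(tr[0]-tr[3]))
```

```text
case [ 0.55888259 -0.22175903] -0.2242221383715584 res [[-0.8, 0.3], [-0.1, 0.5], [-0.2, 0.1], [-0.2, 0.4], [1.3, -1.3]]
case corners ctr [ 0.55822102 -0.22113292] -0.2256175478366808 -0.20810899879728315
pivot (array([0.58278128, 0.3209351 , 0.13133339]), np.float64(0.0004348007475013345))
green (array([0.53683475, 0.24959202, 0.12349559]), np.float64(0.0005335563998772886))
red (array([0.49778396, 0.32501116, 0.12166735]), np.float64(0.0031483497942844147))
knobtop (array([0.48507687, 0.26624554, 0.17198662]), np.float64(0.0035862779094610058))
knob [0.48517647 0.26438304 0.172     ]
piv [0.58081319 0.31677729 0.143     ]
mark [0.51199824 0.32458204 0.12      ]
mark [0.48397748 0.32255714 0.12      ]
mark [0.57957115 0.25376643 0.12      ]
mark [0.57881644 0.22542887 0.12      ]
mark [0.54511244 0.26099762 0.12      ]
mark [0.52938238 0.2379899  0.12      ]
tray [[0.5612203885538812, 0.13183060630011154], [0.5672557576104917, -0.0523789803687892], [0.4204033774327646, -0.05705994690428827], [0.41634116098201734, 0.12617019315218767]] [0.49130517 0.03714047] 0.18430843035622854 0.14498976122066384
```

```bash
cat >> h.py <<'E'
def wcam():
    p=np.array(arm.read_tool_pos());R=Ro.from_quat(arm.read_eef_rot()).as_matrix();T=np.array(camera_info('wrist')['T_tool_cam'])
    M=np.eye(4);M[:3,:3]=R;M[:3,3]=p;return M@T
def wonz(M,u,v,z):
    c=camera_info('wrist');d=M[:3,:3]@np.array([(u-c['cx'])/c['fx'],(v-c['cy'])/c['fy'],1]);o=M[:3,3];return o+d*(z-o[2])/d[2]
E
python3 - <<'E'
from h import *
K=np.array([.485,.2655]);P=np.array([.5818,.3185])
for a in (np.radians(119),np.radians(299)):
    q=arm.ik([K[0],K[1],.36],ori(a));print(a,q)
yaw=min((np.radians(119),np.radians(-61)),key=lambda a:abs(arm.ik([K[0],K[1],.36],ori(a))[6]) if arm.ik([K[0],K[1],.36],ori(a)) is not None else 99)
arm.movep([K[0],K[1],.36],ori(yaw))
M=wcam();cv2.imwrite('pics/c_w.png',snapshot('wrist'));np.save('c_M.npy',M);print(yaw,arm.read_time(),arm.read_tool_pos())
E
```

```text
2.076941809873252 [ 0.04469275  0.55937488 -0.95937953  1.60651114  0.47924829  1.22952807
  1.0696827 ]
5.218534463463046 [-0.09882035  0.48332142 -0.68733374  1.61058572  0.32660318  1.16566317
 -1.92470766]
2.076941809873252 3.3667 [0.48552558 0.26474607 0.35978223]
```

View pics/c_w.png

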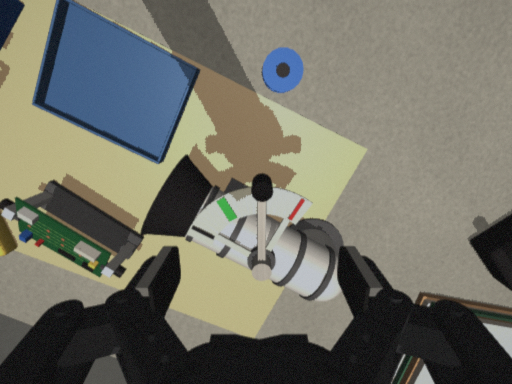

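Run:
```python
from h import *
cv2.imwrite('pics/c_w2.png',crop(cv2.imread('pics/c_w.png'),180,160,360,300,4))
```

```text
(no output)
```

View pics/c_w2.png

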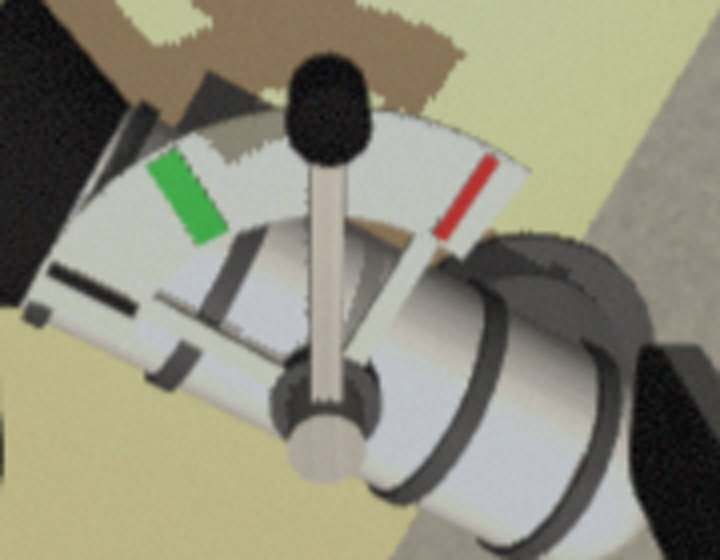

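Run:
```python
from h import *
M=np.load('c_M.npy');w=lambda c,z:wonz(M,180+c[0]/4,160+c[1]/4,z)[:2]
L={};z=.122
for n,a,b in (('red',(492,156),(440,236)),('green',(163,158),(212,240)),('black',(52,270),(135,310))):
    A,B=w(a,z),w(b,z);L[n]=(A,B);d=A-B;print(n,A,B,np.degrees(np.arctan2(d[1],d[0]))%360)
import itertools
A=[];y=[]
for a,b in L.values():
    d=(a-b)/np.linalg.norm(a-b);n=np.array([-d[1],d[0]]);A.append(n);y.append(n@a)
P=np.linalg.lstsq(np.array(A),np.array(y),rcond=None)[0];print('pivot from marks',P)
for n,(a,b) in L.items():
    d=(a+b)/2-P;print(n,np.degrees(np.arctan2(d[1],d[0]))%360,np.linalg.norm(d))
print('pivot cap',w((327,448),.143),w((327,448),.15),'knob top',w((329,92),.175),'knob low',w((328,130),.139))
```

```text
red [0.48419276 0.32395963] [0.51377793 0.32373299] 179.56109356450511
green [0.53199413 0.23878222] [0.54850656 0.26364936] 236.4148108894396
black [0.58123107 0.22518648] [0.5811845  0.25352073] 270.0941584575556
pivot from marks [0.58350052 0.3215908 ]
red 178.4712758509475 0.08454526863812092
green 238.42647888934198 0.08260278681064534
black 268.4030325674605 0.0822691510373543
pivot cap [0.58352936 0.32300908] [0.57941265 0.3206324 ] knob top [0.4773699  0.26403055] knob low [0.49591737 0.27455805]
```

Run:
```python
from h import *
P=np.array([.583,.321]);z=.223
k=lambda a:P+.11*np.array([np.cos(np.radians(a)),np.sin(np.radians(a))])
q=lambda a:ori(np.radians(a-90))
arm.move_gripper(.6,20)
a0=209.9
for s in (0,1):
    print(arm.ik([*k(238.4),z],q(238.4)))
arm.movep([*k(a0),.27],q(a0));arm.line_to([*k(a0),z],.1);print(arm.read_ft_force())
arm.move_gripper(0,25);print('open',arm.read_opening(),arm.read_ft_force())
for a in np.linspace(a0,238.4,7)[1:]:
    arm.line_to([*k(a),z],.05,ori=q(a))
print(arm.read_tool_pos()[:2]-k(238.4),arm.read_ft_force(),arm.read_opening())
arm.move_gripper(.6);arm.line_to([*k(238.4),.36],.2)
M=wcam();cv2.imwrite('pics/d_w.png',snapshot('wrist'));np.save('d_M.npy',M);t=snapshot('top')
cv2.imwrite('pics/d_t.png',crop(t,50,140,300,300,3));cv2.imwrite('pics/d_full.png',t)
cv2.imwrite('pics/d_w2.png',crop(cv2.imread('pics/d_w.png'),180,160,360,300,4));print(arm.read_time())
```

```text
[ 0.11450258  0.77284884 -0.97201404  1.73393567  0.73148603  1.04191039
  1.46990184]
[ 0.11450258  0.77284884 -0.97201404  1.73393567  0.73148603  1.04191039
  1.46990184]
[-0.11343565  0.28745596  0.63432565]
open 0.2454904991913725 [ 0.47606565 -0.37264392  3.81274992]
[0.00046547 0.00065234] [-0.49188219 -0.16544826  4.95324428] 0.2484028436533669
8.5667
```

View pics/d_w2.png

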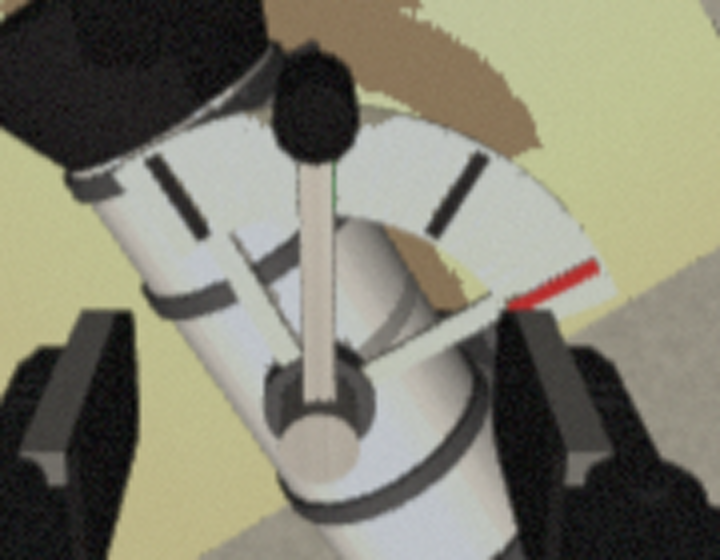

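View pics/d_full.png

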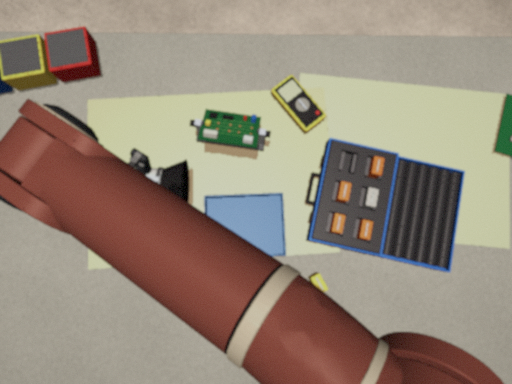

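Run:
```python
from h import *
M=np.load('d_M.npy');w=lambda c,z:wonz(M,180+c[0]/4,160+c[1]/4,z)[:2]
A=[];y=[];L={}
for n,a,b in (('30',(484,154),(433,235)),('90',(152,157),(203,236)),('red',(598,265),(512,306))):
    a,b=w(a,.122),w(b,.122);L[n]=(a,b);d=(a-b)/np.linalg.norm(a-b);v=np.array([-d[1],d[0]]);A.append(v);y.append(v@a);print(n,np.degrees(np.arctan2(d[1],d[0]))%360)
P=np.linalg.lstsq(np.array(A),np.array(y),rcond=None)[0];print(P)
for n,(a,b) in L.items():
    d=(a+b)/2-P;print(n,np.degrees(np.arctan2(d[1],d[0]))%360)
for zz in (.133,.137):
  d=w((315.5,170),zz)-w((319.5,395),zz);print('lever',np.degrees(np.arctan2(d[1],d[0]))%360)
k=w((316,95),.175);d=k-P;print('knob',k,np.degrees(np.arctan2(d[1],d[0]))%360,w((316,130),.139))
```

```text
30 209.75845664247495
90 267.82406051032046
red 177.00201451679908
[0.58229728 0.32190194]
30 208.08943434003675
90 268.7352765164318
red 178.40337134050498
lever 239.4086459777137
lever 239.40864597771372
knob [0.52070474 0.22069826] 238.67531212943823 [0.53134289 0.23816941]
```

The lever now covers the green mark, measured about 1° past its centre. Next I look at the case from the wrist camera to confirm the capacitors and refine the pose.

Run:
```python
from h import *
o=np.array([.5586,-.2215]);yaw=-.2235
for j in (yaw+np.pi/2,yaw-np.pi/2):
    print(j,arm.ik([*o,.36],ori(j)))
j=min((yaw+np.pi/2,yaw-np.pi/2),key=lambda j:abs(arm.ik([*o,.36],ori(j))[6]))
d=-.05*np.array([np.cos(yaw),np.sin(yaw)])
arm.movep([*(o+d),.38],ori(j))
M=wcam();im=snapshot('wrist');cv2.imwrite('pics/e_w.png',im);np.save('e_M.npy',M)
cv2.imwrite('pics/e_t.png',snapshot('top'));print(j,arm.read_time(),arm.read_ft_force())
hsv=cv2.cvtColor(im,cv2.COLOR_BGR2HSV);m=cv2.inRange(hsv,(5,150,120),(18,255,255));n,l,st,c=cv2.connectedComponentsWithStats(m)
for i in range(1,n):
    if st[i,4]>100: print(st[i],c[i].round(1),wonz(M,*c[i],.081))
```

```text
1.3472963267948965 [ 0.83381778  0.61432324 -0.87019856  1.47245251  0.47840057  1.27702383
  1.26241241]
-1.7942963267948966 [-0.25039638  0.71070952  1.13468312  1.50837015 -0.65261996  1.34102402
 -0.85285099]
-1.7942963267948966 10.7833 [ 0.80076615 -0.13630004 -0.59057878]
[276  45  21  39 229] [287.9  63.6] [ 0.62524519 -0.27181616  0.081     ]
[227 167  18  29 424] [236.  180.9] [ 0.49511109 -0.17381637  0.081     ]
[273 167  18  30 426] [281.4 181.8] [ 0.47997889 -0.23522386  0.081     ]
```

View pics/e_w.png

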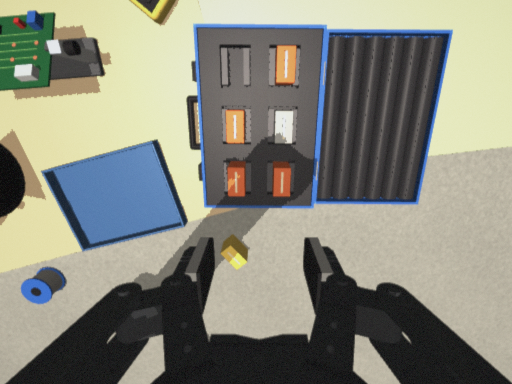

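View pics/e_t.png

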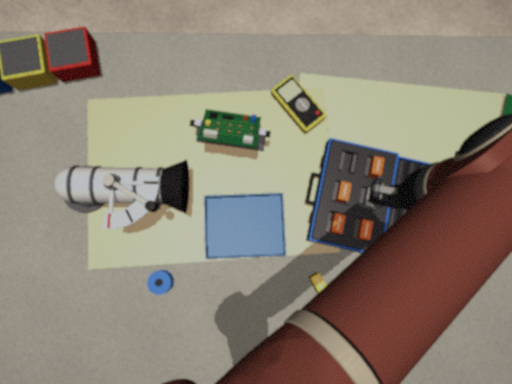

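Run:
```python
from h import *
M=np.load('e_M.npy');cv2.imwrite('pics/e_w2.png',crop(cv2.imread('pics/e_w.png'),185,15,345,215,3.0))
```

```text
(no output)
```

View pics/e_w2.png

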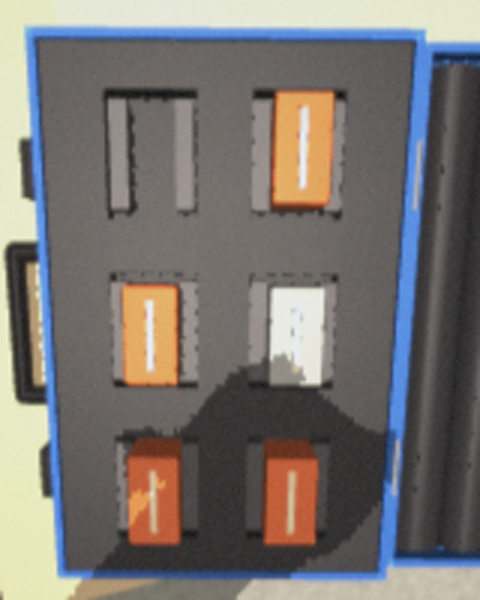

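The crop shows four orange capacitors, cream-line centres at crop px (303,147), (150,334), (153,502) and (291,502). The grey one is at (296,336), and the upper-left cutout is empty.

Run:
```python
from h import *
M=np.load('e_M.npy')
c={(75,-32):(303,147),(0,32):(150,334),(-75,32):(153,502),(-75,-32):(291,502),(0,-32):(296,336)}
P=np.array([wonz(M,185+a[0]/3,15+a[1]/3,.081)[:2] for a in c.values()]);G=np.array(list(c))/1000.
pc,gc=P.mean(0),G.mean(0);U,s,V=np.linalg.svd((G-gc).T@(P-pc));R=(U@V).T;o=pc-R@gc
print('case',o,np.arctan2(R[1,0],R[0,0]),((G@R.T+o-P)*1000).round(1).tolist())
yaw=-.222
o=np.array([.5585,-.2215]);Rm=np.array([[np.cos(yaw),-np.sin(yaw)],[np.sin(yaw),np.cos(yaw)]])
for g in G[:4]:
  for j in (yaw+np.pi/2,yaw-np.pi/2):
    for z in (.133,.26): 
        q=arm.ik([*(o+Rm@g),z],ori(j));print(g,round(j,2),z,None if q is None else q.round(2))
for j in (yaw+np.pi/2,yaw-np.pi/2,np.pi/2,-np.pi/2):
  for t in ((.45,0.08),(.53,-.01)):
    q=arm.ik([*t,.106],ori(j));print('tray',round(j,2),None if q is None else q.round(2))
```

```text
case [ 0.55940276 -0.22148368] -0.22672659298482783 [[-0.0, 0.0], [-0.5, 0.3], [0.5, -0.1], [0.1, 0.0], [-0.1, -0.2]]
[ 0.075 -0.032] 1.35 0.133 [ 0.77  0.96 -0.77  1.47  0.74  1.01  1.15]
[ 0.075 -0.032] 1.35 0.26 [ 0.83  0.87 -0.96  1.36  0.72  1.27  1.18]
[ 0.075 -0.032] -1.79 0.133 [-0.05  1.01  0.87  1.51 -0.85  1.04 -0.76]
[ 0.075 -0.032] -1.79 0.26 [-0.08  0.88  0.97  1.4  -0.74  1.25 -0.84]
[0.    0.032] 1.35 0.133 [ 0.73  0.87 -0.77  1.74  0.77  0.87  0.96]
[0.    0.032] 1.35 0.26 [ 0.74  0.68 -0.77  1.63  0.53  1.05  1.16]
[0.    0.032] -1.79 0.133 [-0.19  0.91  0.86  1.77 -0.88  0.9  -0.72]
[0.    0.032] -1.79 0.26 [-0.27  0.77  1.01  1.66 -0.72  1.12 -0.84]
[-0.075  0.032] 1.35 0.133 [ 0.67  0.73 -0.58  1.95  0.65  0.65  1.02]
[-0.075  0.032] 1.35 0.26 [ 0.8   0.57 -0.77  1.83  0.49  0.93  1.16]
[-0.075  0.032] -1.79 0.133 [-0.21  0.82  0.83  1.98 -0.9   0.76 -0.62]
[-0.075  0.032] -1.79 0.26 [-0.33  0.68  1.05  1.87 -0.69  1.01 -0.78]
[-0.075 -0.032] 1.35 0.133 [ 0.9   0.8  -0.77  1.92  0.81  0.77  1.  ]
[-0.075 -0.032] 1.35 0.26 [ 1.01  0.66 -0.96  1.8   0.62  1.02  1.15]
[-0.075 -0.032] -1.79 0.133 [-0.08  0.83  0.82  1.95 -0.88  0.78 -0.52]
[-0.075 -0.032] -1.79 0.26 [-0.19  0.68  1.03  1.84 -0.69  1.02 -0.68]
tray 1.35 [ 0.04  0.69 -0.4   2.15  0.64  0.42  0.49]
tray 1.35 [ 0.23  0.75 -0.39  1.95  0.52  0.55  0.83]
tray -1.79 [-0.69  0.79  0.74  2.17 -1.03  0.59 -0.97]
tray -1.79 [-0.51  0.87  0.81  1.97 -0.96  0.74 -0.9 ]
tray 1.57 [ 0.04  0.69 -0.4   2.15  0.64  0.42  0.71]
tray 1.57 [ 0.35  0.79 -0.59  1.94  0.73  0.63  0.86]
tray -1.57 [-0.67  0.77  0.69  2.17 -0.99  0.56 -0.79]
tray -1.57 [-0.48  0.85  0.76  1.97 -0.92  0.71 -0.71]
```

```bash
cat >> h.py <<'E'
CO=np.array([.559,-.2215]);CY=-.225
CR=np.array([[np.cos(CY),-np.sin(CY)],[np.sin(CY),np.cos(CY)]]);CJ=CY-np.pi/2
Z0=.133
def grasp(g):
    p=CO+CR@np.array(g)
    arm.movep([*p,.24],ori(CJ));arm.move_gripper(.5,60);arm.line_to([*p,Z0],.1)
    f0=np.array(arm.read_ft_force());arm.move_gripper(0,60)
    print('grasp',g,'open',round(arm.read_opening(),3),'f',f0.round(1),np.array(arm.read_ft_force()).round(1),arm.read_tool_pos().round(4));return p
def wiggle(p,zs,n,dz=.0013,amp=.006,vel=.06,s0=1,log=True):
    """n strokes from commanded height zs; rises dz along each stroke; returns z, sign"""
    z=zs;s=s0;ex=CR[:,0]
    for i in range(n):
        z+=dz;arm.line_to([*(p+s*amp*ex),z],vel)
        f=np.array(arm.read_ft_force());t=np.array(arm.read_tool_pos())
        if log:print(i,'cmdz',round(z,4),'act dx %.1f dz %.1f'%(((t[:2]-p)@ex)*1e3,(t[2]-Z0)*1e3),'fx %.1f fz %.1f'%(f[:2]@ex,f[2]),'o %.3f'%arm.read_opening())
        s=-s
    return z,s
E
python3 - <<'E'
from h import *
p=grasp((0,.032))
z,s=wiggle(p,Z0,2,dz=0)
z,s=wiggle(p,z,5,s0=s);print(z,s,arm.read_time())
E
```

```text
grasp (0, 0.032) open 0.268 f [-0.6 -0.1  0.4] [-1.2  0.2  6.4] [ 0.5665 -0.1904  0.1339]
0 cmdz 0.133 act dx 1.8 dz 1.0 fx -10.5 fz 14.4 o 0.270
1 cmdz 0.133 act dx -3.6 dz 1.1 fx 6.0 fz 3.4 o 0.268
0 cmdz 0.1343 act dx -0.7 dz 1.2 fx -12.5 fz 14.5 o 0.267
1 cmdz 0.1356 act dx -4.9 dz 2.1 fx 5.0 fz -2.2 o 0.266
2 cmdz 0.1369 act dx 2.0 dz 1.9 fx -5.9 fz -1.2 o 0.267
3 cmdz 0.1382 act dx -4.6 dz 5.3 fx 5.1 fz -4.7 o 0.267
4 cmdz 0.1395 act dx 2.6 dz 5.5 fx -4.8 fz -0.4 o 0.273
0.13949999999999999 -1 15.5583
```

Run:
```python
from h import *
p=CO+CR@np.array((0,.032))
z,s=wiggle(p,.1395,5,s0=-1,dz=.0012)
cv2.imwrite('pics/f_w.png',snapshot('wrist'));cv2.imwrite('pics/f_s.png',crop(snapshot('scene'),70,140,270,260,4))
print(z,s,arm.read_time())
```

```text
0 cmdz 0.1407 act dx -4.1 dz 8.4 fx 4.3 fz -2.5 o 0.266
1 cmdz 0.1419 act dx 2.6 dz 8.0 fx -5.5 fz 0.4 o 0.263
2 cmdz 0.1431 act dx -4.2 dz 10.8 fx 4.5 fz -2.5 o 0.265
3 cmdz 0.1443 act dx 2.5 dz 10.3 fx -5.4 fz 1.4 o 0.266
4 cmdz 0.1455 act dx -4.3 dz 13.0 fx 4.7 fz -2.0 o 0.269
0.14550000000000005 1 17.4083
```

View pics/f_w.png

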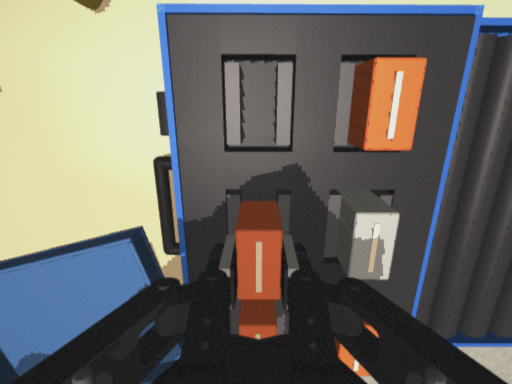

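View pics/f_s.png

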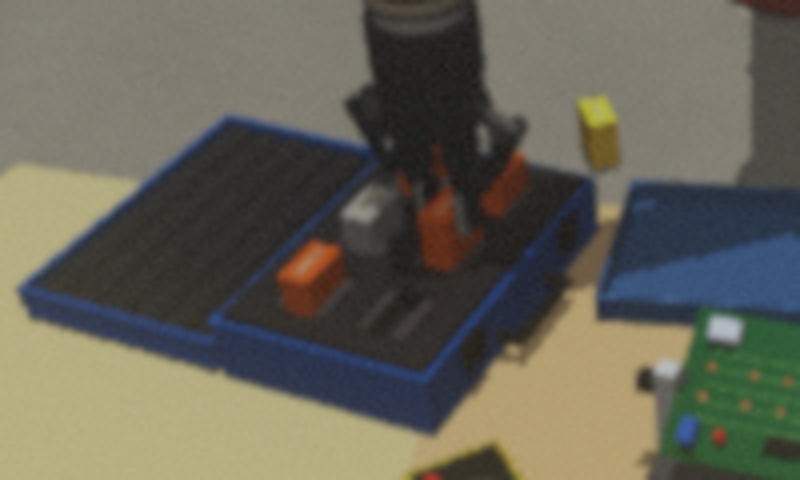

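The capacitor is rising in the jaws and the foam still lies level with the rim, so I continue the extraction.

```bash
cat >> h.py <<'E'
def liftout(p,z):
    for i in range(6):
        z+=.004;arm.line_to([*p,z],.04);print('lift',round(z,3),np.array(arm.read_ft_force()).round(1),round(arm.read_opening(),3))
    arm.line_to([*p,.24],.15)
    return z
E
python3 - <<'E'
from h import *
p=CO+CR@np.array((0,.032))
z,s=wiggle(p,.1455,10,s0=1,dz=.0012)
z=liftout(p,z)
cv2.imwrite('pics/g_w.png',snapshot('wrist'));cv2.imwrite('pics/g_t.png',snapshot('top'))
print(z,s,arm.read_time())
E
```

```text
0 cmdz 0.1467 act dx 2.0 dz 12.6 fx -4.7 fz 0.9 o 0.266
1 cmdz 0.1479 act dx -4.7 dz 15.3 fx 3.0 fz -1.8 o 0.265
2 cmdz 0.1491 act dx 2.4 dz 15.0 fx -5.0 fz -0.0 o 0.265
3 cmdz 0.1503 act dx -4.5 dz 17.8 fx 4.7 fz -2.9 o 0.270
4 cmdz 0.1515 act dx 2.6 dz 17.6 fx -5.3 fz 0.4 o 0.270
5 cmdz 0.1527 act dx -4.4 dz 20.3 fx 4.4 fz -3.2 o 0.266
6 cmdz 0.1539 act dx 2.8 dz 20.0 fx -5.0 fz -0.2 o 0.270
7 cmdz 0.1551 act dx -5.4 dz 22.9 fx 0.1 fz 0.9 o 0.265
8 cmdz 0.1563 act dx 6.0 dz 23.1 fx 1.0 fz -0.1 o 0.268
9 cmdz 0.1575 act dx -6.5 dz 24.6 fx -0.6 fz -0.5 o 0.264
lift 0.162 [ 0.  -0.3 -0.5] 0.264
lift 0.166 [ 0.1  0.9 -0.9] 0.265
lift 0.17 [ 0.2 -0.4 -0.4] 0.268
lift 0.174 [ 0.7  0.1 -0.8] 0.265
lift 0.178 [-0.7 -0.4 -0.4] 0.269
lift 0.182 [ 0.2 -0.1 -0.7] 0.264
0.18150000000000008 1 23.1333
```

View pics/g_w.png

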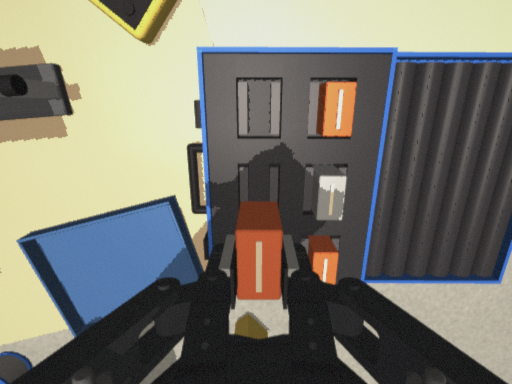

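View pics/g_t.png

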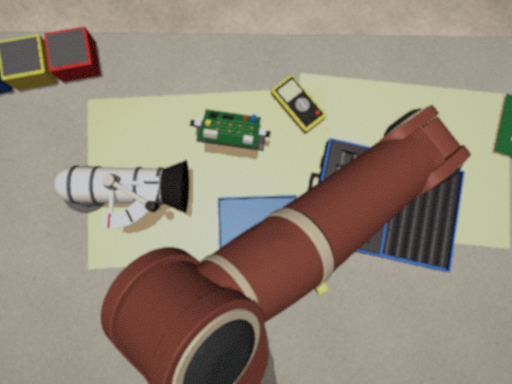

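The first capacitor is out and the insert is flat. The tray's left edge has moved from px 205 to about 218 in the top view, so it was knocked. I'll re-measure it.

Run:
```python
from h import *
print(arm.ik([.44,.01,.34],ori(CJ)))
arm.movep([.44,.01,.34],ori(CJ))
M=wcam();im=snapshot('wrist');cv2.imwrite('pics/h_w.png',im);np.save('h_M.npy',M);cv2.imwrite('pics/h_t.png',snapshot('top'));cv2.imwrite('pics/h_s.png',crop(snapshot('scene'),70,100,430,310,2))
print(arm.read_opening(),arm.read_time())
```

```text
[-0.91983032  0.4879132   1.26793081  1.95831365 -0.529253    1.08914153
 -1.22024308]
0.26723547921687313 24.2917
```

View pics/h_w.png

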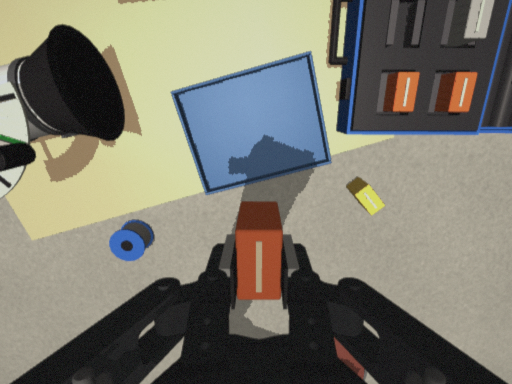

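View pics/h_t.png

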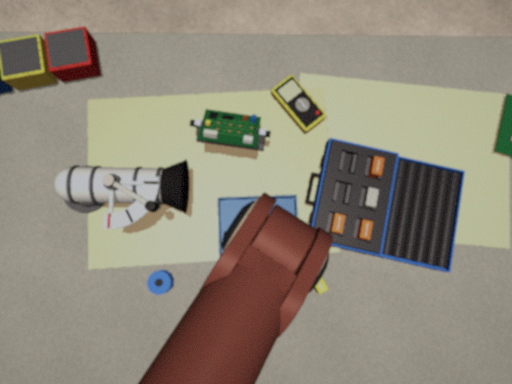

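```bash
cat >> h.py <<'E'
def trayfit(C):
    C=np.array(C);o=C.mean(0);v=(C[0]-C[1])+(C[3]-C[2]) # C: left-up,right-up,right-low,left-low ; left=+y
    yaw=np.arctan2(v[1],v[0])-np.pi/2;return o,yaw
E
python3 - <<'E'
from h import *
M=np.load('h_M.npy')
C=[wonz(M,*c,.024)[:2] for c in ((173,93),(310,54),(329,161),(207,193))]
o,y=trayfit(C);print(o,y,[np.linalg.norm(C[i]-C[(i+1)%4]).round(3) for i in range(4)])
print(onz('top',218,198,.024),onz('top',296,195,.024))
np.save('tray.npy',[*o,y])
R=np.array([[np.cos(y),-np.sin(y)],[np.sin(y),np.cos(y)]])
for l in ((.035,.045),(.035,-.045),(-.035,.045),(-.035,-.045)):
    p=o+R@np.array(l)
    for z in (.106,.2):print(l,p,arm.ik([*p,z],ori(y-np.pi/2)))
E
```

```text
[0.48800344 0.00433234] 0.03505966138943184 [np.float64(0.184), np.float64(0.142), np.float64(0.183), np.float64(0.144)]
[0.55714522 0.1016743  0.024     ] [ 0.56395544 -0.08526479  0.024     ]
(0.035, 0.045) [0.52140457 0.05053153] [-0.5849551   0.83663637  0.72788568  1.98673107 -0.903795    0.6798017
 -0.80326069]
(0.035, 0.045) [0.52140457 0.05053153] [-0.68637524  0.72083513  0.89894394  1.92501329 -0.74319638  0.86860897
 -0.92950466]
(0.035, -0.045) [ 0.5245593  -0.03941316] [-0.39675206  0.82799741  0.698612    1.98018099 -0.87459387  0.66545614
 -0.66077604]
(0.035, -0.045) [ 0.5245593  -0.03941316] [-0.49634401  0.70949399  0.86392928  1.91861511 -0.71627903  0.85482493
 -0.7866762 ]
(-0.035, 0.045) [0.45144759 0.04807785] [-0.59076875  0.76339456  0.67798409  2.17582246 -0.98460289  0.54749997
 -0.68976362]
(-0.035, 0.045) [0.45144759 0.04807785] [-0.75148374  0.64024259  0.92482785  2.10895735 -0.75763695  0.7672417
 -0.87310998]
(-0.035, -0.045) [ 0.45460231 -0.04186684] [-0.37417492  0.75496312  0.6468524   2.16856524 -0.95174051  0.53181133
 -0.52702006]
(-0.035, -0.045) [ 0.45460231 -0.04186684] [-0.53358814  0.6287377   0.88870517  2.10204583 -0.73065671  0.7533586
 -0.70708656]
```

```bash
cat >> h.py <<'E'
def place(l):
    x,yy,y=np.load('tray.npy');R=np.array([[np.cos(y),-np.sin(y)],[np.sin(y),np.cos(y)]]);p=np.array([x,yy])+R@np.array(l)
    q=ori(y-np.pi/2);arm.movep([*p,.2],q);print('held',round(arm.read_opening(),3));arm.line_to([*p,.114],.12)
    f0=arm.read_ft_force()[2];z=.114
    while z>.1005:
        z-=.0015;arm.line_to([*p,z],.02);f=arm.read_ft_force()[2]-f0
        if f>2.0:break
    print('place z',round(z,4),'act',arm.read_tool_pos()[2].round(4),'df %.1f'%f)
    arm.move_gripper(.45);arm.line_to([*p,.2],.15)
E
python3 - <<'E'
from h import *
place((.035,.045))
arm.movep([.44,.01,.34],ori(CJ))
M=wcam();im=snapshot('wrist');cv2.imwrite('pics/i_w.png',im);np.save('i_M.npy',M);print(arm.read_time())
E
```

```text
held 0.267
place z 0.1035 act 0.1049 df 11.1
29.4667
```

View pics/i_w.png

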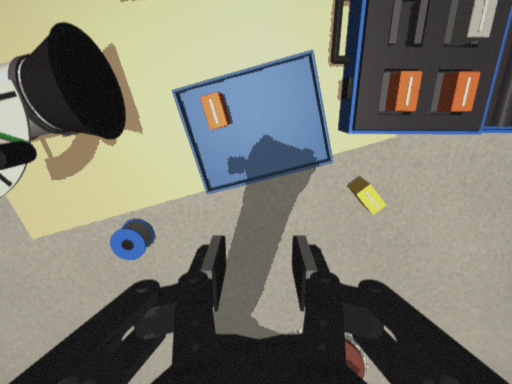

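The first capacitor stands upright in the tray at (214,110). Now the next one, at (-75,32).

```bash
cat >> h.py <<'E'
def extract(g,tag):
    p=grasp(g);z,s=wiggle(p,Z0,2,dz=0,log=False);z,s=wiggle(p,z,20,s0=s,dz=.0012,log=True)
    z=liftout(p,z)
    cv2.imwrite(f'pics/{tag}_w.png',snapshot('wrist'));print(arm.read_time())
def view(tag):
    arm.movep([.44,.01,.34],ori(CJ));M=wcam();im=snapshot('wrist');cv2.imwrite(f'pics/{tag}_v.png',im);np.save(tag+'_M.npy',M);print(arm.read_opening(),arm.read_time())
E
python3 - <<'E'
from h import *
extract((-.075,.032),'j')
view('j')
E
```

```text
grasp (-0.075, 0.032) open 0.269 f [ 1.  -0.1 -1.4] [-1.   0.7  5.5] [ 0.4933 -0.1736  0.1338]
0 cmdz 0.1342 act dx -1.1 dz 1.0 fx -12.2 fz 17.5 o 0.266
1 cmdz 0.1354 act dx -4.9 dz 2.0 fx 5.1 fz -4.6 o 0.267
2 cmdz 0.1366 act dx 1.9 dz 2.0 fx -5.5 fz -1.7 o 0.266
3 cmdz 0.1378 act dx -4.5 dz 5.2 fx 3.4 fz -3.6 o 0.266
4 cmdz 0.139 act dx 2.6 dz 5.2 fx -5.4 fz 0.4 o 0.265
5 cmdz 0.1402 act dx -3.9 dz 8.0 fx 4.5 fz -1.4 o 0.271
6 cmdz 0.1414 act dx 2.5 dz 7.6 fx -4.9 fz 1.6 o 0.268
7 cmdz 0.1426 act dx -4.1 dz 10.3 fx 5.2 fz -1.8 o 0.264
8 cmdz 0.1438 act dx 2.4 dz 9.9 fx -5.7 fz 0.7 o 0.263
9 cmdz 0.145 act dx -4.2 dz 12.6 fx 4.7 fz -2.1 o 0.264
10 cmdz 0.1462 act dx 2.4 dz 12.3 fx -5.8 fz 0.7 o 0.263
11 cmdz 0.1474 act dx -4.2 dz 15.0 fx 4.5 fz -2.1 o 0.269
12 cmdz 0.1486 act dx 2.4 dz 14.7 fx -5.8 fz 0.8 o 0.264
13 cmdz 0.1498 act dx -4.3 dz 17.5 fx 4.2 fz -2.1 o 0.265
14 cmdz 0.151 act dx 2.6 dz 17.1 fx -5.2 fz 0.1 o 0.267
15 cmdz 0.1522 act dx -4.2 dz 19.9 fx 3.9 fz -2.3 o 0.265
16 cmdz 0.1534 act dx 2.7 dz 19.5 fx -4.5 fz 0.3 o 0.267
17 cmdz 0.1546 act dx -5.0 dz 22.2 fx 2.2 fz -1.6 o 0.264
18 cmdz 0.1558 act dx 6.3 dz 22.8 fx 0.8 fz -0.7 o 0.264
19 cmdz 0.157 act dx -6.9 dz 24.0 fx 0.3 fz -0.6 o 0.265
lift 0.161 [-0.4  0.1 -0.9] 0.265
lift 0.165 [ 0.2  0.7 -1. ] 0.264
lift 0.169 [ 0.6  0.  -0.8] 0.263
lift 0.173 [-0.5  0.5 -0.6] 0.267
lift 0.177 [-0.4  0.4 -0.5] 0.261
lift 0.181 [-0.2 -0.8 -0.9] 0.267
41.85
0.2718141159980433 42.7667
```

View pics/j_w.png

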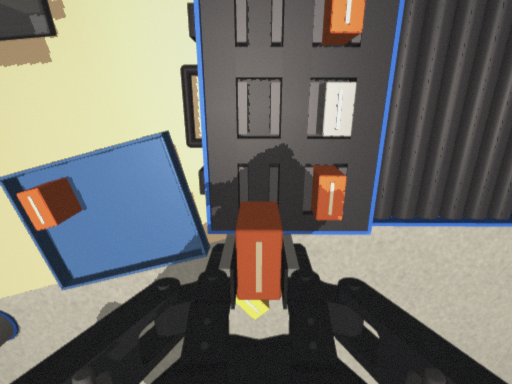

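View pics/j_v.png

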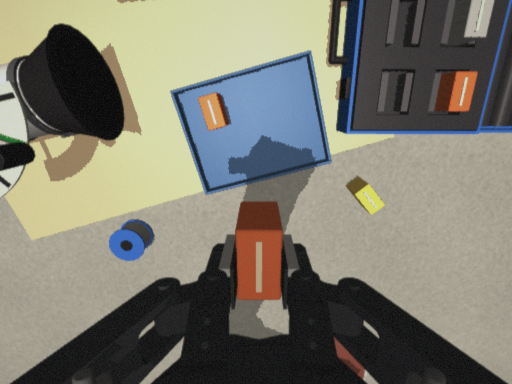

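```bash
python3 - <<'E'
s=open('h.py').read()
s=s.replace("z,s=wiggle(p,Z0,2,dz=0,log=False);z,s=wiggle(p,z,20,s0=s,dz=.0012,log=True)","z,s=wiggle(p,Z0,2,dz=0);z,s=wiggle(p,z,8,s0=s,dz=.0006);z,s=wiggle(p,z,16,s0=s,dz=.0012)")
open('h.py','w').write(s)
E
python3 - <<'E'
from h import *
place((.035,-.045))
extract((-.075,-.032),'k')
view('k')
E
```

```text
held 0.263
place z 0.1035 act 0.1048 df 11.0
grasp (-0.075, -0.032) open 0.268 f [ 0.  -0.1 -0.6] [0.5 0.7 5.3] [ 0.4791 -0.236   0.1338]
0 cmdz 0.133 act dx 1.6 dz 0.9 fx -10.8 fz 14.9 o 0.266
1 cmdz 0.133 act dx -3.8 dz 1.0 fx 4.1 fz 4.0 o 0.262
0 cmdz 0.1336 act dx -1.3 dz 0.9 fx -12.3 fz 20.2 o 0.261
1 cmdz 0.1342 act dx -4.9 dz 1.3 fx 4.6 fz 0.7 o 0.267
2 cmdz 0.1348 act dx -1.7 dz 1.1 fx -11.9 fz 13.7 o 0.262
3 cmdz 0.1354 act dx -4.9 dz 1.9 fx 4.5 fz -4.3 o 0.264
4 cmdz 0.136 act dx 2.3 dz 1.4 fx -5.9 fz -3.1 o 0.268
5 cmdz 0.1366 act dx -4.1 dz 4.0 fx 4.6 fz -5.2 o 0.265
6 cmdz 0.1372 act dx 2.9 dz 3.5 fx -7.0 fz 1.5 o 0.270
7 cmdz 0.1378 act dx -3.7 dz 5.6 fx 5.5 fz -1.2 o 0.268
0 cmdz 0.139 act dx 2.8 dz 5.2 fx -5.8 fz 1.2 o 0.261
1 cmdz 0.1402 act dx -3.9 dz 7.9 fx 5.0 fz -1.2 o 0.268
2 cmdz 0.1414 act dx 2.6 dz 7.6 fx -5.3 fz 0.9 o 0.266
3 cmdz 0.1426 act dx -4.0 dz 10.2 fx 4.1 fz -2.0 o 0.264
4 cmdz 0.1438 act dx 2.6 dz 9.9 fx -5.0 fz 0.6 o 0.266
5 cmdz 0.145 act dx -4.1 dz 12.6 fx 4.1 fz -2.5 o 0.267
6 cmdz 0.1462 act dx 2.6 dz 12.4 fx -5.0 fz 0.9 o 0.270
7 cmdz 0.1474 act dx -4.1 dz 15.0 fx 4.2 fz -1.7 o 0.262
8 cmdz 0.1486 act dx 2.6 dz 14.7 fx -5.8 fz 1.0 o 0.270
9 cmdz 0.1498 act dx -4.2 dz 17.5 fx 4.6 fz -2.1 o 0.263
10 cmdz 0.151 act dx 2.7 dz 17.1 fx -4.3 fz 0.5 o 0.266
11 cmdz 0.1522 act dx -4.1 dz 19.9 fx 3.7 fz -1.6 o 0.269
12 cmdz 0.1534 act dx 2.8 dz 19.6 fx -4.0 fz -0.8 o 0.268
13 cmdz 0.1546 act dx -5.0 dz 22.3 fx 2.0 fz -0.8 o 0.265
14 cmdz 0.1558 act dx 6.4 dz 22.9 fx 1.0 fz 0.4 o 0.272
15 cmdz 0.157 act dx -6.9 dz 24.1 fx -0.7 fz -0.7 o 0.267
lift 0.161 [ 0.1  0.2 -0.8] 0.265
lift 0.165 [-0.8 -1.   0. ] 0.267
lift 0.169 [-0.5  0.9 -0.1] 0.266
lift 0.173 [-0.3 -0.1 -0.8] 0.266
lift 0.177 [ 0.8 -0.4 -0.1] 0.266
lift 0.181 [ 0.4 -0.6 -1.1] 0.268
60.9417
0.26448787867135914 62.0333
```

View pics/k_w.png

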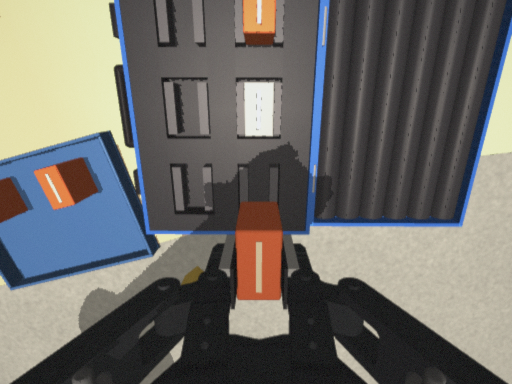

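View pics/k_v.png

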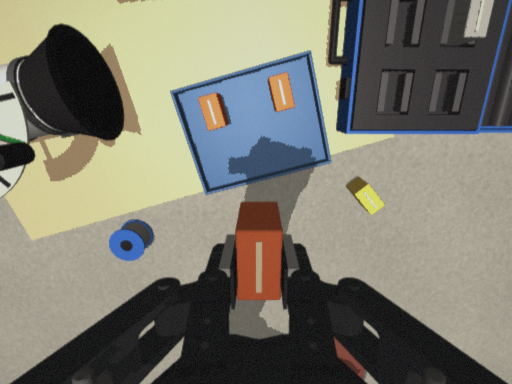

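```bash
cat >> h.py <<'E'
def wig2(p,z,zend,amp=.006,vel=.06,nmax=45):
    s=1;ex=CR[:,0];dz=.0006
    for i in range(nmax):
        z+=dz;arm.line_to([*(p+s*amp*ex),z],vel)
        f=np.array(arm.read_ft_force());t=np.array(arm.read_tool_pos())
        print(i,'cmdz',round(z,4),'dx %.1f dz %.1f'%(((t[:2]-p)@ex)*1e3,(t[2]-Z0)*1e3),'fx %.1f fz %.1f'%(f[:2]@ex,f[2]),'o %.3f'%arm.read_opening())
        dz=-.0004 if f[2]<-3.2 else 0 if f[2]<-2.4 else .0005 if z<.139 else .0011
        s=-s
        if z>zend:break
    return z
E
python3 - <<'E'
from h import *
place((-.035,-.045))
p=grasp((.075,-.032))
z=wig2(p,Z0,.157)
z=liftout(p,z)
cv2.imwrite('pics/l_w.png',snapshot('wrist'));view('l')
E
```

```text
held 0.266
place z 0.1035 act 0.1048 df 12.9
grasp (0.075, -0.032) open 0.265 f [0.3 0.8 0.5] [0.2 0.3 3.5] [ 0.6253 -0.2696  0.1341]
0 cmdz 0.1336 dx 2.2 dz 1.2 fx -8.9 fz 9.9 o 0.267
1 cmdz 0.1341 dx -3.8 dz 2.0 fx 4.8 fz 0.8 o 0.264
2 cmdz 0.1346 dx 0.4 dz 1.3 fx -9.6 fz 8.4 o 0.269
3 cmdz 0.1351 dx -4.9 dz 2.1 fx 4.7 fz -1.0 o 0.267
4 cmdz 0.1356 dx 0.8 dz 1.4 fx -6.2 fz 5.1 o 0.267
5 cmdz 0.1361 dx -4.9 dz 2.7 fx 4.8 fz -4.2 o 0.266
6 cmdz 0.1357 dx 1.5 dz 1.4 fx -5.0 fz 2.7 o 0.269
7 cmdz 0.1362 dx -4.9 dz 2.9 fx 4.5 fz -2.8 o 0.264
8 cmdz 0.1362 dx 2.3 dz 1.7 fx -5.9 fz 0.2 o 0.265
9 cmdz 0.1367 dx -4.3 dz 3.9 fx 5.2 fz -4.6 o 0.264
10 cmdz 0.1363 dx 2.8 dz 2.3 fx -5.9 fz 1.9 o 0.268
11 cmdz 0.1368 dx -4.1 dz 4.4 fx 5.0 fz -3.2 o 0.265
12 cmdz 0.1368 dx 2.8 dz 2.9 fx -4.7 fz 0.9 o 0.267
13 cmdz 0.1373 dx -4.0 dz 4.9 fx 5.0 fz -1.7 o 0.268
14 cmdz 0.1378 dx 2.8 dz 3.8 fx -6.6 fz 0.9 o 0.270
15 cmdz 0.1383 dx -4.1 dz 5.8 fx 4.7 fz -2.5 o 0.265
16 cmdz 0.1383 dx 2.8 dz 4.4 fx -5.5 fz 1.5 o 0.268
17 cmdz 0.1388 dx -4.0 dz 6.4 fx 4.3 fz -2.0 o 0.265
18 cmdz 0.1393 dx 2.8 dz 5.3 fx 
[... 878 characters left out ...]
.1499 dx -4.4 dz 17.3 fx 3.8 fz -2.3 o 0.267
36 cmdz 0.151 dx 2.4 dz 16.9 fx -4.8 fz 0.3 o 0.263
37 cmdz 0.1521 dx -4.6 dz 19.4 fx 5.1 fz -3.4 o 0.265
38 cmdz 0.1517 dx 2.8 dz 17.8 fx -5.4 fz 1.2 o 0.263
39 cmdz 0.1528 dx -4.3 dz 20.2 fx 5.3 fz -2.0 o 0.266
40 cmdz 0.1539 dx 2.6 dz 19.8 fx -5.6 fz 0.8 o 0.266
41 cmdz 0.155 dx -5.0 dz 22.5 fx 1.9 fz -1.3 o 0.270
42 cmdz 0.1561 dx 5.9 dz 23.1 fx -0.5 fz 0.3 o 0.262
43 cmdz 0.1572 dx -6.5 dz 24.3 fx 0.8 fz 0.1 o 0.265
lift 0.161 [ 0.5  0.1 -0.3] 0.266
lift 0.165 [-0.7  0.4 -0. ] 0.264
lift 0.169 [ 0.2  0.6 -0.4] 0.263
lift 0.173 [-0.1 -0.2 -1.5] 0.265
lift 0.177 [-0.5 -0.5 -0.8] 0.267
lift 0.181 [ 0.5 -0.6  0.5] 0.265
0.2653247535649074 88.0833
```

View pics/l_w.png

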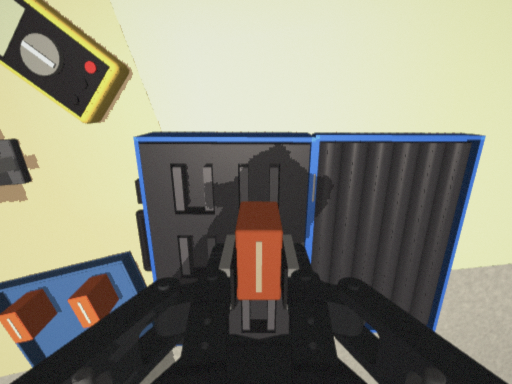

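View pics/l_v.png

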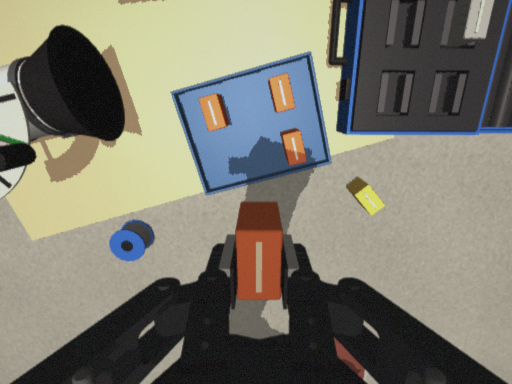

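Run:
```python
from h import *
place((-.035,.045))
p=arm.read_tool_pos();arm.line_to([p[0],p[1],.36],.2)
p2=CO-.05*CR[:,0];arm.movep([*p2,.38],ori(CJ))
cv2.imwrite('pics/m_w.png',snapshot('wrist'))
arm.move_j([1.163,0.615,-0.013,1.423,0.008,1.103,-0.04])
cv2.imwrite('pics/m_t.png',snapshot('top'));cv2.imwrite('pics/m_s.png',snapshot('scene'));print(arm.read_time(),arm.read_tool_pos())
t=cv2.imread('pics/m_t.png');cv2.imwrite('pics/m_t2.png',crop(t,50,130,470,290,1.9));cv2.imwrite('pics/m_s2.png',crop(cv2.imread('pics/m_s.png'),70,140,430,310,2.2))
```

```text
held 0.27
place z 0.1035 act 0.1049 df 15.5
96.3167 [ 0.24422961 -0.60248171  0.30399049]
```

View pics/m_w.png

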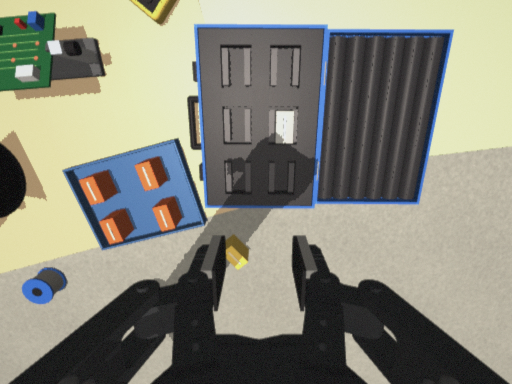

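View pics/m_t2.png

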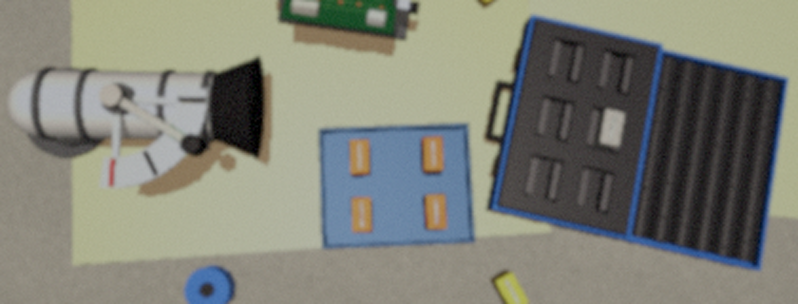

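View pics/m_s2.png

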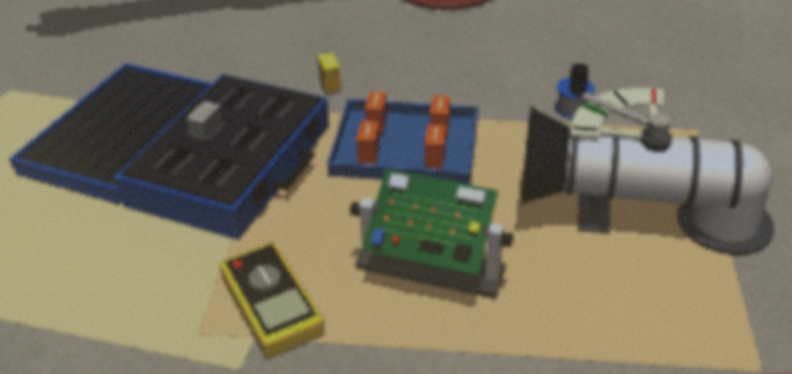

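The final views show four orange capacitors upright in the tray and the grey one still in its cutout. The foam is flat, the lever is on green, and the board, reel and meter have not moved. Handing in.

Run:
```python
from station import ticket
print(ticket.finish_job())
```

```text
the job is handed in; nothing more can be done
None
```

The job is done and handed in at about 96 s of the 210 s allowed. The damper lever is on its green mark, and all four orange capacitors stand upright in the blue tray (a fifth was never there).

- **Damper:** I gripped the knob and turned the lever along its arc to the green mark. The wrist image put it about 1° past the centre of the mark, while the knob's own position agreed to within 0.3°. I left it there.
- **Capacitors:** Each one came out with small wiggles along its long side. The tray had been knocked about 3 cm while I was at the case, so I measured it again before placing anything.
- **Left in place:** The grey capacitor is seated in its cutout. The board, reel, meter and yellow look-alike are where they were.
- **Foam insert:** It lies flat in the last pictures. While the third and fourth capacitors were breaking loose, the upward pull briefly reached about 4 to 5 N. That is close to what lifts the insert, so it may have stirred for a moment; I have no reading of its position to rule that out.

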